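# Separate and stack valve parts in the transit tray

## Robot

A 7-joint arm with a two-finger parallel gripper is mounted at the origin on the work surface. World frame = base frame: x ahead of the robot, y to its left, z up, the work surface at z = 0. Lengths are in m, angles in rad, forces in N, time in s.
With the tool pointing down it reaches from about 0.425 to 1.025 m from the base axis. Payload 9.4 kg.
Tool frame: the origin (TCP) lies at the very end of the fingers, on their centre line; the grasp point (between the pads) lies 19 mm behind it; z points along the fingers, y is the line along which they close (so a half turn about z gives the same grasp; the last joint's range is limited). The gripper opens to 85 mm and grips with 20 to 120 N. Pads are 22 mm wide; open, the fingers measure 114 mm over their backs; the gripper's body (76 mm by 85 mm) begins 54 mm behind the grasp point. The pads swing forward as they close: fully open they stand 13 mm farther back than shut.
Start: joints at [-1.318, 0.599, -0.003, 1.599, 0.002, 0.943, -0.08], TCP at [0.235, 0.686, 0.231] pointing down, gripper open.
Joint ranges: [-2.57, 2.57], [-0.35, 1.97], [-1.29, 1.29], [0.11, 2.56], [-1.05, 4.19], [0.11, 1.86], [-2.63, 2.63]. Speed limits (rad/s): [2.22, 2.22, 3.01, 3.01, 3.14, 3.14, 3.14].

## Interface

Orientations are given as a unit quaternion [x, y, z, w].
In Python, from bench import readout, imaging, sign_off gives the robot as it stands.
- The arm moves only by the tool jog_arm, never from a script. Its argument "commands" is a list of rows, each a list of 7 numbers: the opening, from 0 (shut) to 1 (fully open), then the shift along the tool's x, y, z in cm, then the turn, a rotation vector about the tool's x, y, z in rad. A call has 1 to 5 rows; each row is the pose to reach, as a shift and turn from the pose commanded when the call began, along the tool's axes at that moment; what a row does not reach only later rows make up. A row lasts 1/12 s, in which the tool goes at most 41.7 mm and 7.16 degrees, less where a joint would pass 70% of its speed; a pose out of reach is approached as far as the arm can. A call with a gripper value outside its range is refused whole. The fingers move at their own pace and stop on an object; "squeeze" is the grip in N (left out, the last holds). Time passes only in rows, so rows that repeat a pose let the fingers close. It gives the time, the measured TCP pose, the force, the opening and the grip force at its end, in the units of the state.
- readout.get_state(): the state, without advancing time (a new reading comes with each control period).
- imaging.snapshot(name): name is "scene" or "top" or "wrist"; returns (picture, depth): 420x560x3 uint8, red, green, blue; 420x560 float32, m along the optical axis (not along the pixel's ray), 0 where there is no reading.
- imaging.camera_model(name): a dict with "intrinsics" (3x3 intrinsics, pixels), "rvec" (rotation vector, rad) and "tvec" (3), from world to camera coordinates, as OpenCV has them. Camera axes: x right, y down, z forward; pixel columns grow to the right and rows downward; lengths in m; the calibration is good to about 2 mm. The wrist camera is an equidistant fisheye: a pixel r from the principal point sees the ray r / f radians off the axis. A picture is of the moment at which its call begins: read the wrist's pose just before it. camera_model takes no time and is no camera call; for the wrist camera it gives the pose at the moment of the call.
- sign_off(): hands the job in; it is judged then, once.
The state is a dict: "t": time; "joint_pos": joint angles; "joint_velocities": joint speeds; "tau": joint torques, N m; "eef_pos": TCP position; "orientation": TCP orientation; "contact_force": force on the tool from outside, world axes, zero at the start; "wrist_torque": the same for the moment, N m; "opening": finger opening in m; "grip_force": force on a finger pad.
Only numpy, scipy, OpenCV 4.12 (cv2) and the standard library are available. Lean on these libraries where they do the work, as an engineer would, in place of code of your own. Each camera call takes 0.05 s, during which the arm holds its last target. There are 200 camera calls.

## Task

In the blue tray lies a steel flange with a polished face: lay the green separator sheet flat over it, tab up, its plain end tucked under the two yellow lugs and pushing back the sprung orange keeper, its tab end dropped inside the low yellow end stop, so that the keeper holds it there. Then set the red sight-glass cover, window up and long sides along the tray, gently on the middle of the sheet between lugs and tab, letting go only once it rests there. Push the sheet home by feel, only as hard as the keeper needs, press or drop nothing hard on the flange or sheet, never let the cover touch the flange, and leave the other things on the bench where they are.

Things in the scene. Friction and masses are not known exactly. Their poses are not given: they have to be found in the camera images.
- tray: Fixed open blue tray, outside 222 (x) x 128 (y) mm, inside 210 x 116 mm, walls 40 mm high. Origin: centre of the underside; z up. In it a yellow and grey insert 176 mm long is clamped hard, not measured: anywhere up to 16 mm towards +x or -x of the tray's centre, square with the tray and centred in y; find it by touch or sight. The two points below hold for a centred insert.
- lug_mean (a point): Midway between the tips of the insert's two lugs (28 mm wide, at y = +-42 mm, reaching 28 mm in from its -x wall), underside height, 16 mm above the flange. The orange keeper between them, 40 mm wide, 25.5 to 39 mm above the bench, has its face 8 mm further to -x and springs back 12 mm to a hard stop: 3 N to start, 10 N at the stop. Axes as the tray's.
- stop_mean (a point): Middle of the top inner edge of the insert's low end stop at +x, 6 mm thick, its top 40 mm above the bench and 16 mm above the flange: it stands 136 mm from the lug tips, 144 mm from the keeper's resting face. So the 150 mm sheet goes in with the keeper pressed 6 to 12 mm, and then lies against this stop. Axes as the tray's.
- flange: Loose steel flange plate 120 (x) x 100 (y) x 16 mm, 0.9 kg, lying loosely in the tray on the insert's floor plate, which is 8 mm above the bench: its polished top is 24 mm above the bench. Origin: centre of the underside. It does not tell where the insert is.
- sheet: Loose rigid green plastic separator sheet 150 (x) x 100 (y) x 5 mm, about 0.12 kg, lying flat on the bench, with an upturned tab along its +x edge: 5 mm thick (x = +70 to +75 mm), 60 mm wide in y, top 50 mm above the sheet's underside. Origin: centre of the plate's underside; z points to the tab's side.
- cover: Loose red sight-glass cover: plate 104 (x) x 88 (y) x 12 mm with a round boss on top, 46 mm in diameter, from 12 to 46 mm above the underside, a glass window on its end; about 0.5 kg. Origin: centre of the plate's underside; z up through the boss.
- actuator: Bystander: red valve actuator standing upright, 86 mm in diameter, 119 mm high. Origin: centre of its foot.
- cup: Bystander: grey plastic cup, 84 mm in diameter, 90 mm high. Origin: centre of its foot.
- binlet: Bystander: small blue bin with fittings, 110 x 90 x 55 mm. Origin: centre of the underside.
There are look-alikes about, which are no part of the job. What is shaped like the cover but purple is not meant.

How it is judged:
On the way, in this order (a step that is already met when the one before it is completed fails the run):
1. the sheet lies flat on the flange, tucked under the lugs and behind the end stop, and is let go (x of sheet in the frame of tray between -0.015 and 0.0265 m and y of sheet in the frame of tray between -0.01 and 0.01 m and z of sheet in the frame of tray between 0.021 and 0.028 m and angle between sheet's own z axis and vertical below 0.05 rad and contact force between the fingers and sheet below 0.1 N), for 0.2 s.
2. the cover rests on the sheet while still held (contact force between cover and sheet above 1 N and contact force between the fingers and cover above 1 N and z of cover in the frame of sheet between 0.003 and 0.008 m), for 0.1 s.
At the end, for the whole second after the job is handed in: Flange flat in the tray. Sheet flat (0.05 rad) on it: tray-frame x -15 to 26.5, y within 10, z 21 to 28 mm. Cover boss up, flat (0.05 rad), at rest on it: sheet-frame x -10 to 20, y within 12, z 3 to 8 mm; long sides within 0.2 rad of the tray's. Both still and let go (all of step 1 and x of cover in the frame of sheet between -0.01 and 0.02 m and y of cover in the frame of sheet between -0.012 and 0.012 m and z of cover in the frame of sheet between 0.003 and 0.008 m and angle between each of cover, flange's own z axis and vertical below 0.05 rad and angle between the x axis of cover and the x axis of tray, either way round below 0.2 rad and contact force between the fingers and cover below 0.1 N and linear speed of each of cover, sheet below 0.01 m/s and z of flange in the frame of tray below 0.011 m); the robot touches nothing.
It fails at once if the held sheet is forced against the tray, its insert or the keeper (over 24 N) (contact force between sheet and tray above 24 N and contact force between the fingers and sheet above 5 N).
It fails at once if the cover touches the flange (contact force between cover and flange above 0.2 N).
It fails at once if the cover is dropped or pressed on the sheet (over 80 N) (contact force between cover and sheet above 80 N).
It fails at once if the sheet is dropped or pressed on the flange (over 80 N) (contact force between sheet and flange above 80 N).
It fails at once if the actuator, cup or parts bin is moved by more than 15 mm (distance of any of actuator, cup, binlet from where it was at the start of the episode above 0.015 m).
It also fails if it takes over 66 s, if anything falls off the work surface, if the arm or the gripper's body presses on something with over 40 N, if the wrist force passes 120 N, or if a joint passes its speed limit or range.

## Working session

There is one attempt and no reset: what is moved stays moved. The work goes in short steps, Python scripts to look and compute and a tool call to move; the robot and the scene stay as the last step left them, time stands still between calls to the robot, and variables do not carry over. Pictures are saved under pics/ and viewed, at most 10 in all, crops included, and the job is handed in when it is done.

Besides the shell and the picture viewer there is one more tool, called after ">>>" by a JSON object that holds its "op" and its "data", one argument or row to a line. jog_arm: Moves the arm, as the interface text tells. Its arguments: {"type":"object","properties":{"commands":{"type":"array"},"squeeze":{"type":"number"}},"required":["commands"]}

```bash
mkdir -p pics; ls; cat > h.py <<'E'
import numpy as np,cv2
from scipy.spatial.transform import Rotation as R
from bench import readout, imaging
def world(name,depth,m):
    K=np.array(m["intrinsics"]);h,w=depth.shape
    v,u=np.mgrid[:h,:w]
    P=np.stack([(u-K[0,2])/K[0,0]*depth,(v-K[1,2])/K[1,1]*depth,depth],-1)
    Rm=cv2.Rodrigues(np.array(m["rvec"],float))[0]
    W=(P-np.array(m["tvec"]).ravel())@Rm
    W[depth==0]=np.nan
    return W
def snap(name):
    m=imaging.camera_model(name);p,d=imaging.snapshot(name)
    return p,d,m
E
python3 - <<'E'
from h import *
s=readout.get_state();print({k:np.round(v,3).tolist() for k,v in s.items()})
for n in("top","scene"):
    p,d,m=snap(n);np.savez(n+"0.npz",p=p,d=d,W=world(n,d,m))
    cv2.imwrite(f"pics/{n}0.png",cv2.resize(p[...,::-1],(800,600)))
    print(n,m)
E
```

```text
pics
{'t': 0.0, 'joint_pos': [-1.318, 0.6, -0.003, 1.6, 0.002, 0.943, -0.08], 'joint_velocities': [0.0, -0.0, 0.001, -0.001, 0.0, -0.001, 0.0], 'tau': [0.001, -77.643, 1.565, -25.801, 0.012, 0.009, 0.0], 'eef_pos': [0.235, 0.686, 0.23], 'orientation': [0.164, 0.986, -0.001, -0.0], 'contact_force': [-0.806, -0.275, 0.439], 'wrist_torque': [-0.003, -0.075, -0.003], 'grip_force': 0.0, 'opening': 0.085}
top {'intrinsics': array([[535.31853408,   0.        , 273.13650187],
       [  0.        , 535.31853408, 202.98150888],
       [  0.        ,   0.        ,   1.        ]]), 'rvec': array([ 2.19834851, -2.19442604,  0.06360144]), 'tvec': array([-0.02360142,  0.54309959,  1.3041012 ])}
scene {'intrinsics': array([[417.41185817,   0.        , 278.79751827],
       [  0.        , 417.41185817, 208.99461372],
       [  0.        ,   0.        ,   1.        ]]), 'rvec': array([ 1.08144819,  2.44732192, -0.95967153]), 'tvec': array([ 0.34826813, -0.23309675,  1.41945419])}
```

View pics/top0.png

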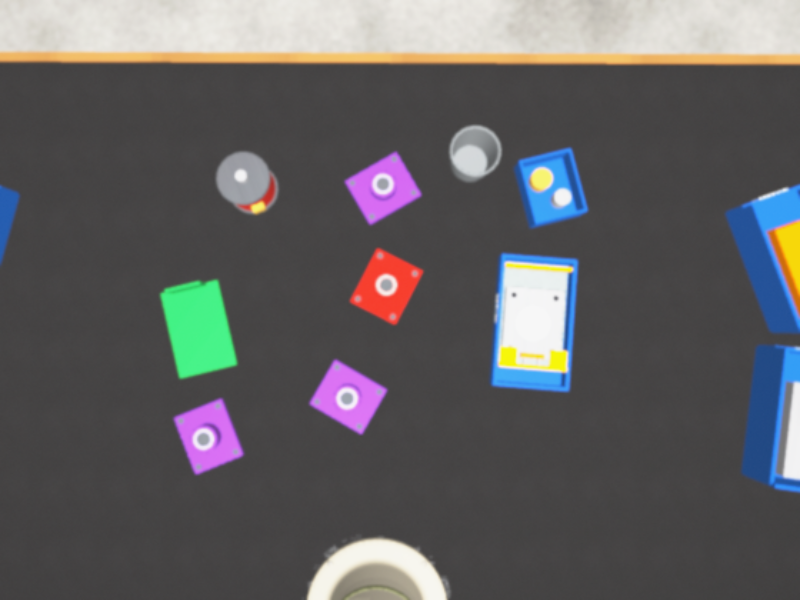

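View pics/scene0.png

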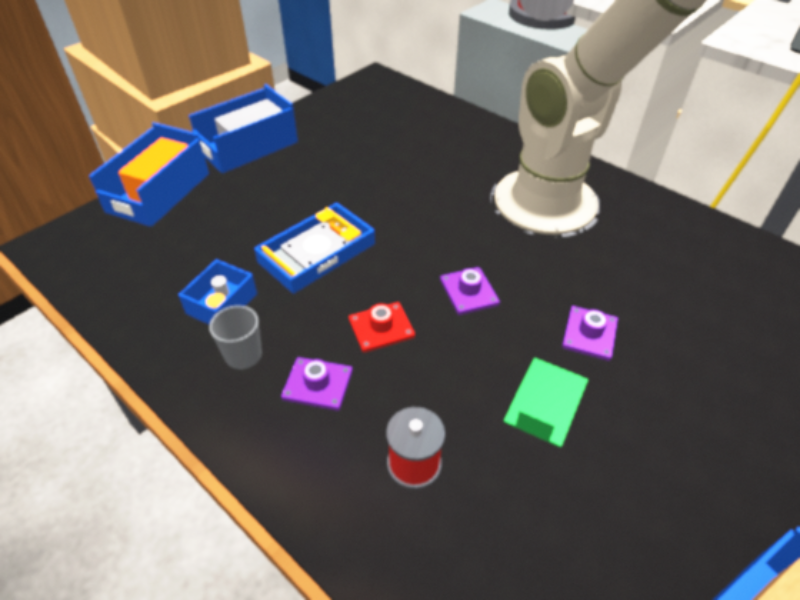

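Red-boss plates: red at top (387,286) vs purple at (383,187), (348,397) and (207,437). The red one fits the cover. The green sheet is at (199,330) with its tab at the far edge (185,287). The tray is at (535,322), lugs near the robot and end stop far. Next I measure, and confirm with a crop.

```bash
cat > m.py <<'E'
from h import *
for n in("top","scene"):
    z=np.load(n+"0.npz");p,W=z["p"],z["W"];hsv=cv2.cvtColor(p,cv2.COLOR_RGB2HSV)
    H,S,V=[hsv[...,i].astype(int) for i in range(3)]
    def rep(name,mask,box,zr):
        k=mask&(W[...,0]>box[0])&(W[...,0]<box[1])&(W[...,1]>box[2])&(W[...,1]<box[3])&(W[...,2]>zr[0])&(W[...,2]<zr[1])
        q=W[k]
        if len(q)<4: print(n,name,len(q));return
        r=cv2.minAreaRect(q[:,:2].astype(np.float32)*1000)
        print(n,name,len(q),"rect",np.round(r[0],1),np.round(r[1],1),round(r[2],1),"z",np.round(np.percentile(q[:,2],[5,50,95])*1000,1),"mean",np.round(q[:,:2].mean(0)*1000,1))
    any_=(.3,.9,-.6,.6)
    g=(H>55)&(H<85)&(S>120)
    rep("sheet",g,any_,(-.01,.015)); rep("tab",g,any_,(.035,.06)); rep("sheet all",g,any_,(-.02,.08))
    red=((H<6)|(H>174))&(S>120)
    bx=(.3,.7,-.15,.2)
    rep("cover plate",red,bx,(0,.022)); rep("cover boss",V>0,(.5,.62,-.05,.06),(.04,.055))
    blue=(H>100)&(H<118)&(S>120); tb=(.3,.68,-.42,-.1)
    rep("tray rim",blue,tb,(.034,.047))
    yel=(H>20)&(H<32)&(S>120)
    rep("lugs",yel,(.3,.5,-.42,-.1),(.036,.06));rep("stop",yel,(.5,.68,-.42,-.1),(.03,.05))
    rep("keeper",(H>8)&(H<20)&(S>120),(.3,.5,-.42,-.1),(.02,.06))
    if n=="top":
        a=cv2.resize(p[150:300,220:420,::-1],(400,300),interpolation=cv2.INTER_CUBIC);b=cv2.resize(p[170:280,335:415,::-1],(400,550),interpolation=cv2.INTER_CUBIC)
        c=np.zeros((550,800,3),np.uint8);c[:300,:400]=a;c[:,400:]=b
        a=cv2.resize(p[190:270,105:175,::-1],(220,250));c[300:,:220]=a
        cv2.imwrite("pics/crop.png",c)
E
python3 m.py
```

```text
top sheet 2585 rect [479.3 311.7] [160.5 106.8] 13.9 z [0.  5.2 9.8] mean [475.3 309.3]
top tab 74 rect [547.9 325.5] [ 5.7 59.9] 14.5 z [38.3 49.2 54.1] mean [547.9 324.2]
top sheet all 2683 rect [479.3 311.7] [160.5 106.8] 13.9 z [ 0.1  5.4 11.4] mean [477.9 309.9]
top cover plate 1250 rect [596.3  75.3] [295.1 109.3] 63.6 z [ 3.7 12.2 17. ] mean [550.9 -15. ]
top cover boss 280 rect [551.1 -14.9] [43.8 43.4] 0.3 z [42.9 46.8 50.8] mean [551.7 -15.6]
top tray rim 739 rect [ 530.4 -271. ] [131.3 304.1] 84.9 z [35.5 40.6 45. ] mean [ 495.9 -273.2]
top lugs 359 rect [ 428.  -260.8] [109.8  31.8] 85.0 z [39.7 46.9 52.1] mean [ 426.6 -261.4]
top stop 76 rect [ 582.9 -273. ] [109.9   4.6] 85.5 z [31.8 40.1 43.9] mean [ 582.1 -274.1]
top keeper 0
scene sheet 1981 rect [473.  307.6] [161.9 105.2] 13.8 z [0.7 5.2 8.2] mean [473.  309.4]
scene tab 148 rect [546.4 325.1] [ 8.9 59.9] 13.9 z [36.2 46.6 51.8] mean [547.4 325.8]
scene sheet all 2254 rect [473.  307.6] [161.9 105.2] 13.8 z [ 1.1  5.5 40.9] mean [482.1 311.4]
scene cover plate 841 rect [544.8 -22.6] [111.8 112.3] 62.1 z [ 1.4 11.9 15.6] mean [557.3  -9.2]
scene cover boss 193 rect [550.7 -16.2] [44.7 44.2] 28.8 z [41.9 46.5 49.4] mean [552.3 -14.9]
scene tray rim 523 rect [ 530.  -271.5] [134.7 311.3] 85.1 z [34.6 39.4 43.8] mean [ 521.2 -273.9]
scene lugs 237 rect [ 426.7 -262.5] [116.1  35.6] 85.3 z [38.6 46.5 50.3] mean [ 425.  -260.9]
scene stop 71 rect [ 582.9 -273. ] [104.7   8.4] 85.2 z [33.4 39.9 42.3] mean [ 583.7 -275. ]
scene keeper 22 rect [ 415.5 -284.3] [77.8 41.6] 82.9 z [26.9 33.4 41.6] mean [ 429.5 -272. ]
```

View pics/crop.png

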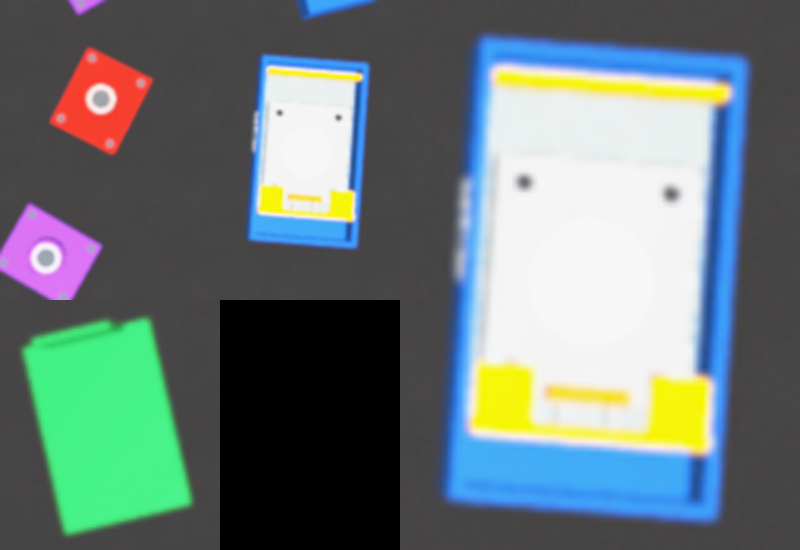

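The crop confirms one red cover (crop 100,98), the green sheet with its tab at the far edge, and the tray with lugs at the bottom and the stop at the top. Next: precise fits.

```bash
cat > m2.py <<'E'
from h import *
def plane(m,z,shape=(420,560)):
    K=np.array(m["intrinsics"]);v,u=np.mgrid[:shape[0],:shape[1]]
    ray=np.stack([(u-K[0,2])/K[0,0],(v-K[1,2])/K[1,1],np.ones(shape)],-1)
    Rm=cv2.Rodrigues(np.array(m["rvec"],float))[0];C=-Rm.T@np.array(m["tvec"]).ravel();r=ray@Rm
    return (C+r*((z-C[2])/r[...,2])[...,None])[...,:2]
if __name__=="__main__":
  for n in("top","scene"):
    z=np.load(n+"0.npz");p,W=z["p"],z["W"];m=imaging.camera_model(n);hsv=cv2.cvtColor(p,cv2.COLOR_RGB2HSV)
    H,S,V=[hsv[...,i].astype(int) for i in range(3)]
    def rep(name,mask,box,zr,zp):
        k=mask&(W[...,0]>box[0])&(W[...,0]<box[1])&(W[...,1]>box[2])&(W[...,1]<box[3])&(W[...,2]>zr[0])&(W[...,2]<zr[1])
        k=cv2.morphologyEx(k.astype(np.uint8),cv2.MORPH_CLOSE,np.ones((3,3)))>0
        q=plane(m,zp)[k]*1000; r=cv2.minAreaRect(q.astype(np.float32))
        a=r[2]; w,h=r[1]
        print(n,name,len(q),"c",np.round(r[0],1),"wh",np.round(r[1],1),"ang",round(a,1),"mean",np.round(q.mean(0),1))
    g=(H>55)&(H<85)&(S>120)
    rep("tab",g,(.3,.9,0,.6),(.035,.06),.05); rep("sheet",g,(.3,.9,0,.6),(-.015,.015),.005)
    red=((H<6)|(H>174))&(S>100)
    rep("cover",red,(.4,.64,-.1,.07),(0,.022),.012)
    blue=(H>100)&(H<118)&(S>120)
    rep("rim",blue,(.3,.63,-.42,-.15),(.03,.05),.04)
    yel=(H>20)&(H<32)&(S>120)
    rep("stop",yel,(.5,.68,-.42,-.1),(.03,.05),.04);rep("lugs",yel,(.3,.5,-.42,-.1),(.036,.06),.046)
    rep("bin",blue,(.63,.85,-.42,-.15),(.04,.07),.055)
    rep("flange",(S<60)&(V>170),(.45,.565,-.32,-.22),(.015,.035),.024)
E
python3 m2.py
```

```text
top tab 75 c [547.5 323.9] wh [ 7.  61.3] ang 14.2 mean [547.7 323.8]
top sheet 2596 c [479.3 310.3] wh [159.6 104.4] ang 13.7 mean [475.3 309.4]
top cover 1343 c [550.3 -14.6] wh [ 92.9 109.4] ang 63.5 mean [549.9 -14.7]
top rim 789 c [ 489.9 -266.4] wh [129.8 222.1] ang 85.5 mean [ 492.1 -272.9]
top stop 76 c [ 581.9 -272.8] wh [109.4   5. ] ang 86.5 mean [ 582.  -273.9]
top lugs 361 c [ 427.9 -261.1] wh [109.7  31.9] ang 85.1 mean [ 426.5 -261.6]
top bin 480 c [ 718.2 -295. ] wh [111.   94.1] ang 14.2 mean [ 720.3 -296.3]
top flange 1621 c [ 501.3 -269.2] wh [ 98.  102.9] ang 89.6 mean [ 499.3 -267.6]
scene tab 152 c [551.5 326.5] wh [16.8 59.9] ang 14.1 mean [550.5 327.1]
scene sheet 1987 c [476.7 309. ] wh [157.3 104.1] ang 13.8 mean [473.  309.5]
scene cover 896 c [550.3 -16.9] wh [110.6 111.4] ang 62.9 mean [558.1  -8.9]
scene rim 591 c [ 490.8 -263.6] wh [140.  228.5] ang 85.7 mean [ 494.1 -263.8]
scene stop 71 c [ 584.3 -273.7] wh [104.7   9.4] ang 83.8 mean [ 584.4 -273.8]
scene lugs 265 c [ 426.8 -263.1] wh [118.2  38.3] ang 85.7 mean [ 425.5 -261.2]
scene bin 519 c [ 720.3 -291.7] wh [120.3 101.9] ang 13.8 mean [ 719.8 -294.4]
scene flange 657 c [ 497.8 -272.3] wh [ 90.8 105.1] ang 85.8 mean [ 500.4 -270.9]
```

```bash
cat > plan.py <<'E'
"""plan.py x y z yaw pitch [x y z yaw pitch ...]  (mm, deg): tool y at yaw, pitch>0 lifts +y side. Prints move calls."""
import sys
from h import *
def rot(yaw,pitch):
    t=np.radians(yaw);y=np.array([np.cos(t),np.sin(t),0]);z=np.array([0,0,-1.])
    return R.from_matrix(np.stack([np.cross(y,z),y,z],1))*R.from_rotvec([-np.radians(pitch),0,0])
s=readout.get_state();p=np.array(s["eef_pos"])*1000;q=R.from_quat(s["orientation"])
yx=q.as_matrix()[:,1]
print("t",round(s["t"],2),"p",p.round(1),"yaw",np.degrees(np.arctan2(yx[1],yx[0])).round(1),"pitch",np.degrees(np.arcsin(yx[2])).round(1),"F",np.round(s["contact_force"],1),"open",round(s["opening"]*1000,1),"grip",round(s["grip_force"],1))
a=np.array([float(v) for v in sys.argv[1:]]).reshape(-1,5)
for w in a:
    T=w[:3];Q=rot(w[3],w[4])
    while True:
        D=T-p;V=(q.inv()*Q).as_rotvec()
        n=max(1,int(np.ceil(max(np.linalg.norm(D)/190,np.linalg.norm(V)/np.radians(32)))))
        sh=np.round(q.inv().apply(D/n)/10,2);rv=np.round(V/n,3)
        rows=max(np.linalg.norm(sh)*10/41.7,np.degrees(np.linalg.norm(rv))/7.16)
        print(sh.tolist(),rv.tolist(),"rows %.1f"%rows)
        p=p+q.apply(sh*10);q=q*R.from_rotvec(rv)
        if n==1:break
E
python3 plan.py 547.5 324 120 14 0 547.5 324 24 14 0
```

```text
t 0.1 p [234.6 685.5 230.5] yaw 71.1 pitch -0.1 F [0.2 0.2 0.5] open 85.1 grip 0.0
[-13.77, -8.02, 3.7] [-0.0, 0.0, 0.332] rows 3.9
[-15.63, -3.09, 3.69] [-0.001, 0.001, 0.332] rows 3.9
[-15.79, 2.16, 3.68] [-0.0, -0.0, 0.333] rows 3.9
[0.0, 0.0, 9.6] [-0.0, -0.0, -0.0] rows 2.3
```

>>> {"op": "jog_arm", "data": {
  "commands": [
    [0.6,-13.77,-8.02,3.7,0,0,0.332],
    [0.6,-13.77,-8.02,3.7,0,0,0.332],
    [0.6,-13.77,-8.02,3.7,0,0,0.332],
    [0.6,-13.77,-8.02,3.7,0,0,0.332],
    [0.6,-13.77,-8.02,3.7,0,0,0.332]
  ],
  "squeeze": 60
}}

```text
t: 0.52
eef_pos: [0.3457, 0.5572, 0.1926]
orientation: [0.33, 0.944, -0.003, 0.002]
contact_force: [0.4, -0.1, -0.3]
opening: 0.0513
grip_force: 0.0
```

>>> {"op": "jog_arm", "data": {
  "commands": [
    [0.6,-15.63,-3.09,3.7,0,0,0.332],
    [0.6,-15.63,-3.09,3.7,0,0,0.332],
    [0.6,-15.63,-3.09,3.7,0,0,0.332],
    [0.6,-15.63,-3.09,3.7,0,0,0.332],
    [0.6,-15.63,-3.09,3.7,0,0,0.332]
  ]
}}

```text
t: 0.93
eef_pos: [0.449, 0.4367, 0.1558]
orientation: [0.481, 0.877, -0.002, 0.002]
contact_force: [0.6, -0.2, 0.1]
opening: 0.051
grip_force: 0.0
```

>>> {"op": "jog_arm", "data": {
  "commands": [
    [0.6,-15.79,2.16,3.7,0,0,0.333],
    [0.6,-15.79,2.16,3.7,0,0,0.333],
    [0.6,-15.79,2.16,3.7,0,0,0.333],
    [0.6,-15.79,2.16,3.7,0,0,0.333],
    [0.6,-15.79,2.16,3.7,0,0,0.333]
  ]
}}

```text
t: 1.35
eef_pos: [0.5527, 0.316, 0.119]
orientation: [0.62, 0.785, -0.002, 0.002]
contact_force: [0.3, -1.3, 1.7]
opening: 0.0512
grip_force: 0.0
```

```bash
python3 plan.py 547.5 324 24 14 0; python3 - <<'E'
from h import *
p,d,m=snap("wrist");cv2.imwrite("pics/w1.png",p[...,::-1])
E
```

```text
t 1.35 p [552.7 316.  119. ] yaw 13.4 pitch 0.0 F [ 0.3 -1.3  1.7] open 51.2 grip 0.0
[0.95, -0.32, 9.49] [0.0, 0.006, -0.01] rows 2.3
```

View pics/w1.png

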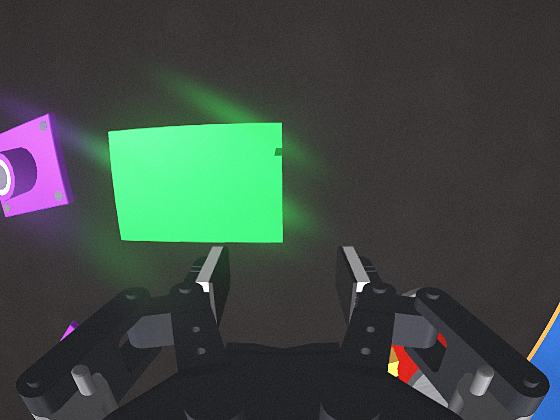

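The wrist view shows the sheet's tab edge at px x=282, in line with the finger midpoint (~285).

>>> {"op": "jog_arm", "data": {
  "commands": [
    [0.6,0,0,0,0,0,0],
    [0.6,0,0,0,0,0,0]
  ]
}}

```text
t: 1.57
eef_pos: [0.5468, 0.326, 0.1202]
orientation: [0.615, 0.788, 0.0, -0.001]
contact_force: [-0.2, -0.7, -0.4]
opening: 0.0509
grip_force: 0.0
```

```bash
python3 plan.py 547.5 324 24 14 0; python3 - <<'E'
from h import *
print(readout.get_state()["joint_velocities"])
E
```

```text
t 1.57 p [546.8 326.  120.2] yaw 14.1 pitch -0.0 F [-0.2 -0.7 -0.4] open 50.9 grip 0.0
[-0.22, 0.03, 9.62] [-0.001, -0.001, 0.002] rows 2.3
[-0.01744543 -0.00812535 -0.00271868 -0.00071368  0.00068194  0.00040522
  0.00159173]
```

>>> {"op": "jog_arm", "data": {
  "commands": [
    [0.5,0,0,4.1,0,0,0],
    [0.5,0,0,7.5,0,0,0],
    [0.5,0,0,9.6,0,0,0],
    [0.5,0,0,9.6,0,0,0]
  ]
}}

```text
t: 1.9
eef_pos: [0.5441, 0.3255, 0.0204]
orientation: [0.614, 0.789, -0.003, -0.001]
contact_force: [-0.1, 0.2, 0.1]
opening: 0.0428
grip_force: 0.0
```

>>> {"op": "jog_arm", "data": {
  "commands": [
    [0,0,0,0,0,0,0],
    [0,0,0,0,0,0,0],
    [0,0,0,0,0,0,0],
    [0,0,0,0,0,0,0],
    [0,0,0,0,0,0,0]
  ],
  "squeeze": 80
}}

```text
t: 2.32
eef_pos: [0.5485, 0.3255, 0.0263]
orientation: [0.616, 0.788, 0.002, 0.0]
contact_force: [-0.8, 1.0, 7.1]
opening: 0.0031
grip_force: 80.1
```

```bash
python3 plan.py 540 322 125 14 0
```

```text
t 2.32 p [548.5 325.5  26.3] yaw 14.0 pitch 0.2 F [-0.8  1.   7.1] open 3.1 grip 80.1
[-0.12, -0.88, -9.87] [0.003, -0.001, -0.0] rows 2.4
```

```bash
python3 plan.py 547.5 324 145 14 0 590 -272 150 -4.5 0 595.6 -274.7 115 -4.5 9
```

```text
t 2.32 p [548.5 325.5  26.3] yaw 14.0 pitch 0.2 F [-0.8  1.   7.1] open 3.1 grip 80.1
[-0.11, -0.1, -11.87] [0.003, -0.001, -0.0] rows 2.8
[-14.71, -2.57, -0.13] [-0.0, -0.0, 0.081] rows 3.6
[-14.87, -1.37, -0.13] [-0.0, -0.0, 0.081] rows 3.6
[-14.94, -0.17, -0.13] [-0.0, -0.0, 0.08] rows 3.6
[-14.9, 1.03, -0.13] [-0.0, -0.0, 0.081] rows 3.6
[-0.23, 0.58, 3.5] [-0.157, -0.0, -0.0] rows 1.3
```

>>> {"op": "jog_arm", "data": {
  "commands": [
    [0,0,0,-2,0,0,0],
    [0,0,0,-5,0,0,0],
    [0,0,0,-9,0,0,0],
    [0,0,0,-12,0,0,0],
    [0,0,0,-12,0,0,0]
  ]
}}

```text
t: 2.73
eef_pos: [0.5507, 0.3259, 0.1514]
orientation: [0.616, 0.788, 0.005, 0.002]
contact_force: [1.8, -0.0, -1.2]
opening: 0.0035
grip_force: 78.9
```

>>> {"op": "jog_arm", "data": {
  "commands": [
    [0,-2,-0.35,0,0,0,0.01],
    [0,-5,-0.87,0,0,0,0.028],
    [0,-8.2,-1.43,0,0,0,0.046],
    [0,-11.4,-2,0,0,0,0.063],
    [0,-14.7,-2.57,0,0,0,0.081]
  ]
}}

```text
t: 3.15
eef_pos: [0.5581, 0.1746, 0.1449]
orientation: [0.647, 0.762, 0.001, 0.0]
contact_force: [0.4, -0.5, -1.0]
opening: 0.0034
grip_force: 78.9
```

>>> {"op": "jog_arm", "data": {
  "commands": [
    [0,-3,-0.27,0,0,0,0.016],
    [0,-6,-0.55,0,0,0,0.032],
    [0,-9,-0.82,0,0,0,0.048],
    [0,-12,-1.1,0,0,0,0.064],
    [0,-14.9,-1.37,0,0,0,0.081]
  ]
}}

```text
t: 3.57
eef_pos: [0.5689, 0.0248, 0.1449]
orientation: [0.678, 0.735, 0.0, 0.0]
contact_force: [0.3, -0.0, -1.8]
opening: 0.0034
grip_force: 78.9
```

>>> {"op": "jog_arm", "data": {
  "commands": [
    [0,-3,-0.03,0,0,0,0.016],
    [0,-6,-0.06,0,0,0,0.032],
    [0,-9,-0.1,0,0,0,0.048],
    [0,-12,-0.13,0,0,0,0.064],
    [0,-14.9,-0.17,0,0,0,0.081]
  ]
}}

```text
t: 3.98
eef_pos: [0.5794, -0.1239, 0.1449]
orientation: [0.707, 0.707, 0.0, 0.0]
contact_force: [-0.2, 0.0, -1.3]
opening: 0.0032
grip_force: 78.9
```

>>> {"op": "jog_arm", "data": {
  "commands": [
    [0,-3.5,0.2,0,0,0,0.016],
    [0,-7,0.4,0,0,0,0.032],
    [0,-10.5,0.7,0,0,0,0.05],
    [0,-13,0.9,0,0,0,0.07],
    [0,-14.9,1.03,0,0,0,0.081]
  ]
}}

```text
t: 4.4
eef_pos: [0.5895, -0.2747, 0.145]
orientation: [0.736, 0.677, -0.0, 0.001]
contact_force: [0.3, -0.5, -2.1]
opening: 0.0031
grip_force: 78.9
```

>>> {"op": "jog_arm", "data": {
  "commands": [
    [0,0,0,0,0,0,0],
    [0,0,0,0,0,0,0],
    [0,0,0,0,0,0,0],
    [0,0,0,0,0,0,0]
  ]
}}

```text
t: 4.73
eef_pos: [0.59, -0.2697, 0.1444]
orientation: [0.734, 0.679, 0.0, -0.0]
contact_force: [0.2, -0.0, -1.2]
opening: 0.0035
grip_force: 79.0
```

```bash
python3 plan.py 595.6 -274.7 115 -4.5 9;  cat > sh.py <<'E'
from m2 import *
# where the held sheet really is: plane fit of green plate from depth, top + scene cams
s=readout.get_state();tcp=np.array(s["eef_pos"])
for n in("top","scene"):
    p,d,m=snap(n);W=world(n,d,m);hsv=cv2.cvtColor(p,cv2.COLOR_RGB2HSV);H,S=hsv[...,0].astype(int),hsv[...,1]
    k=(H>55)&(H<85)&(S>120)&(W[...,1]<-.15)&(W[...,1]>-.4)
    q=W[k];t=np.radians(-4.5);u=np.array([np.cos(t),np.sin(t)]);v=np.array([-u[1],u[0]])
    S0=np.array([.5789,-.2734])
    a=(q[:,:2]-S0)@u;b=(q[:,:2]-S0)@v
    f=(q[:,2]<tcp[2]-.005)
    for _ in range(3):
        A=np.c_[a,b,np.ones(len(a))];c=np.linalg.lstsq(A[f],q[f,2],rcond=None)[0];r=np.abs(q[:,2]-A@c);f=r<.01
    print(n,f.sum(),"tilt x,y deg",np.degrees(np.arctan(c[:2])).round(2),"s range",(np.percentile(a[f],[.5,99.5])*1000).round(1),"b",(np.percentile(b[f],[.5,99.5])*1000).round(1),"z top at s=-60:",((c[2]-.06*c[0])*1000).round(1))
    rr=cv2.minAreaRect((np.c_[a,b][f]*1000).astype(np.float32));print(rr)
    cv2.imwrite(f"pics/{n}_sh.png",p[...,::-1])
tt=(tcp[:2]-S0);print("tcp s,b,z",(tt@u*1000).round(1),(tt@v*1000).round(1),tcp[2]*1000)
E
python3 sh.py
```

```text
t 4.73 p [ 590.  -269.7  144.4] yaw -4.5 pitch 0.0 F [ 0.2 -0.  -1.2] open 3.5 grip 79.0
[-0.46, 0.59, 2.94] [-0.157, -0.001, 0.0] rows 1.3
top 1352 tilt x,y deg [ 0.04 -0.11] s range [-133.6   12.7] b [ 0. 55.] z top at s=-60: 123.8
((-60.21632385253906, 26.416465759277344), (149.2386932373047, 58.09967803955078), 0.24184861779212952)
scene 1108 tilt x,y deg [ 0.3  -0.31] s range [-136.7   13.1] b [-46.2  55.6] z top at s=-60: 123.7
((-62.17620086669922, 4.934089660644531), (103.96392822265625, 152.12527465820312), 89.816650390625)
tcp s,b,z 10.8 4.6 144.39958782796128
```

>>> {"op": "jog_arm", "data": {
  "commands": [
    [0,-0.2,0.3,1,-0.05,0,0],
    [0,-0.46,0.59,2,-0.1,0,0],
    [0,-0.46,0.59,2.94,-0.157,0,0],
    [0,-0.46,0.59,2.94,-0.157,0,0],
    [0,-0.46,0.59,2.94,-0.157,0,0]
  ]
}}

```text
t: 5.25
eef_pos: [0.5945, -0.2758, 0.1148]
orientation: [0.733, 0.676, 0.053, 0.056]
contact_force: [0.3, 0.5, 0.4]
opening: 0.0037
grip_force: 79.0
```

```bash
python3 plan.py 595.6 -274.7 78 -4.5 9 581.6 -273.6 78 -4.5 9; python3 sh.py
```

```text
t 5.25 p [ 594.5 -275.8  114.8] yaw -4.6 pitch 8.9 F [0.3 0.5 0.4] open 3.7 grip 79.0
[0.12, -0.47, 3.65] [-0.003, -0.001, -0.002] rows 0.9
[-0.0, -1.38, -0.22] [0.0, 0.0, 0.0] rows 0.3
top 1754 tilt x,y deg [8.77 0.2 ] s range [-124.1   20.7] b [-30.4  49.6] z top at s=-60: 81.9
((-51.07324981689453, 9.356758117675781), (147.56576538085938, 80.83245086669922), 0.44147059321403503)
scene 937 tilt x,y deg [ 9.42 -0.17] s range [-122.7   22.6] b [-51.1  50. ] z top at s=-60: 82.4
((-52.32929992675781, -0.899749755859375), (151.52972412109375, 104.11883544921875), 0.8705853223800659)
tcp s,b,z 15.7 -1.2 114.8065596475397
```

>>> {"op": "jog_arm", "data": {
  "commands": [
    [0,0.1,-0.15,1.2,0,0,0],
    [0,0.1,-0.3,2.2,0,0,0],
    [0,0.1,-0.4,3.1,0,0,0],
    [0,0.1,-0.47,3.6,0,0,0],
    [0,0.1,-0.47,3.6,0,0,0]
  ]
}}

```text
t: 5.77
eef_pos: [0.5957, -0.2749, 0.0766]
orientation: [0.733, 0.676, 0.053, 0.056]
contact_force: [-0.5, 0.4, -0.9]
opening: 0.0034
grip_force: 78.9
```

```bash
python3 plan.py 583.6 -273.6 77 -4.5 9 ; python3 sh.py
```

```text
t 5.77 p [ 595.7 -274.9   76.6] yaw -4.6 pitch 8.8 F [-0.5  0.4 -0.9] open 3.4 grip 78.9
[0.03, -1.2, -0.23] [-0.003, -0.001, -0.001] rows 0.3
top 1698 tilt x,y deg [8.77 0.01] s range [-122.9   22.1] b [-33.  51.] z top at s=-60: 43.6
((-49.57826232910156, 8.323539733886719), (86.16488647460938, 147.8846893310547), 89.7350845336914)
scene 919 tilt x,y deg [ 9.41 -0.44] s range [-123.    22.6] b [-50.4  51.1] z top at s=-60: 44.6
((-50.81492614746094, -0.09357833862304688), (148.79635620117188, 104.25856018066406), 0.288122296333313)
tcp s,b,z 16.9 -0.2 76.56817798233207
```

View pics/scene_sh.png

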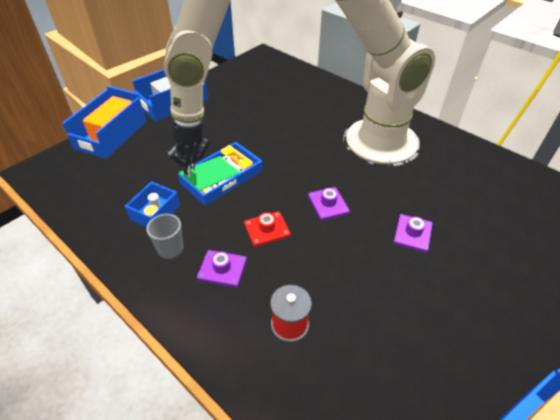

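The scene view shows the tilted sheet inside the tray at (213,172), with the fingers on the tab at (188,170). Now slide it under the lugs.

>>> {"op": "jog_arm", "data": {
  "commands": [
    [0,0,-0.3,-0.05,0,0,0],
    [0,0,-0.6,-0.1,0,0,0],
    [0,0,-0.9,-0.14,0,0,0],
    [0,0,-1.2,-0.19,0,0,0],
    [0,0,-1.2,-0.19,0,0,0]
  ]
}}

```text
t: 6.28
eef_pos: [0.5834, -0.2745, 0.0789]
orientation: [0.733, 0.676, 0.053, 0.058]
contact_force: [0.6, -0.4, -1.5]
opening: 0.0033
grip_force: 78.9
```

>>> {"op": "jog_arm", "data": {
  "commands": [
    [0,0,-0.15,-0.02,0,0,0],
    [0,0,-0.3,-0.05,0,0,0],
    [0,0,-0.4,-0.06,0,0,0],
    [0,0,-0.4,-0.06,0,0,0]
  ]
}}

```text
t: 6.62
eef_pos: [0.5801, -0.2741, 0.0786]
orientation: [0.733, 0.676, 0.053, 0.058]
contact_force: [-0.1, 0.2, -1.1]
opening: 0.0033
grip_force: 78.9
```

>>> {"op": "jog_arm", "data": {
  "commands": [
    [0,0,-0.1,-0.02,0,0,0],
    [0,0,-0.2,-0.03,0,0,0],
    [0,0,-0.2,-0.03,0,0,0]
  ]
}}

```text
t: 6.87
eef_pos: [0.5784, -0.274, 0.0786]
orientation: [0.733, 0.676, 0.053, 0.058]
contact_force: [-0.2, 0.3, -1.2]
opening: 0.0033
grip_force: 79.0
```

>>> {"op": "jog_arm", "data": {
  "commands": [
    [0,0,-0.1,0.04,0,0,0],
    [0,0,-0.2,0.08,0,0,0],
    [0,0,-0.2,0.08,0,0,0]
  ]
}}

```text
t: 7.12
eef_pos: [0.5773, -0.274, 0.0778]
orientation: [0.732, 0.676, 0.054, 0.058]
contact_force: [3.7, -0.1, 0.8]
opening: 0.0033
grip_force: 79.2
```

>>> {"op": "jog_arm", "data": {
  "commands": [
    [0,0,-0.1,-0.02,0,0,0],
    [0,0,-0.2,-0.03,0,0,0],
    [0,0,-0.2,-0.03,0,0,0]
  ]
}}

```text
t: 7.37
eef_pos: [0.575, -0.2738, 0.0778]
orientation: [0.732, 0.676, 0.053, 0.058]
contact_force: [4.6, 0.6, 1.2]
opening: 0.0037
grip_force: 79.2
```

>>> {"op": "jog_arm", "data": {
  "commands": [
    [0,0,-0.1,-0.02,0,0,0],
    [0,0,-0.2,-0.03,0,0,0],
    [0,0,-0.2,-0.03,0,0,0]
  ]
}}

```text
t: 7.62
eef_pos: [0.5733, -0.2736, 0.0778]
orientation: [0.732, 0.676, 0.054, 0.058]
contact_force: [5.9, -0.1, 1.1]
opening: 0.0031
grip_force: 79.3
```

>>> {"op": "jog_arm", "data": {
  "commands": [
    [0,0,-0.1,-0.02,0,0,0],
    [0,0,-0.2,-0.03,0,0,0],
    [0,0,-0.2,-0.03,0,0,0]
  ]
}}

```text
t: 7.87
eef_pos: [0.5717, -0.2736, 0.078]
orientation: [0.732, 0.676, 0.054, 0.059]
contact_force: [7.3, 0.0, 1.6]
opening: 0.0035
grip_force: 79.3
```

>>> {"op": "jog_arm", "data": {
  "commands": [
    [0,0,-0.1,-0.02,0,0,0],
    [0,0,-0.25,-0.04,0,0,0],
    [0,0,-0.25,-0.04,0,0,0]
  ]
}}

```text
t: 8.12
eef_pos: [0.5696, -0.2734, 0.0782]
orientation: [0.732, 0.676, 0.054, 0.059]
contact_force: [7.6, 0.2, 1.7]
opening: 0.0034
grip_force: 79.3
```

```bash
python3 sh.py;python3 plan.py
```

```text
top 1567 tilt x,y deg [9.1  0.03] s range [-147.2   -7.5] b [-37.5  50.2] z top at s=-60: 48.7
((-76.76826477050781, 5.495807647705078), (90.69703674316406, 143.5717315673828), 89.77259063720703)
scene 834 tilt x,y deg [10.05 -0.51] s range [-146.3   -3.3] b [-49.9  50.3] z top at s=-60: 49.7
((-76.43000793457031, 0.09442901611328125), (102.53450775146484, 147.24073791503906), 89.56462097167969)
tcp s,b,z -9.3 -0.8 78.18217167086159
t 8.22 p [ 569.8 -273.5   78.2] yaw -4.6 pitch 9.2 F [8.4 0.7 1.7] open 3.7 grip 79.3
```

```bash
python3 plan.py 567.6 -272.5 77.5 -4.5 9 570.9 -272.8 64 -4.5 4.5 573.3 -273.0 52.5 -4.5 0.5
```

```text
t 8.22 p [ 569.8 -273.5   78.2] yaw -4.6 pitch 9.2 F [8.4 0.7 1.7] open 3.7 grip 79.3
[0.08, -0.24, 0.04] [0.004, 0.001, -0.001] rows 0.1
[-0.0, 0.12, 1.38] [0.078, 0.0, -0.0] rows 0.6
[-0.01, 0.15, 1.17] [0.07, 0.0, -0.0] rows 0.6
```

>>> {"op": "jog_arm", "data": {
  "commands": [
    [0,0.04,-0.12,0.02,0,0,0],
    [0,0.08,-0.24,0.04,0,0,0],
    [0,0.08,-0.24,0.04,0,0,0]
  ]
}}

```text
t: 8.47
eef_pos: [0.568, -0.2728, 0.0777]
orientation: [0.732, 0.676, 0.054, 0.06]
contact_force: [9.0, -1.0, 3.7]
opening: 0.0034
grip_force: 79.6
```

>>> {"op": "jog_arm", "data": {
  "commands": [
    [0,0,0.03,0.35,0.02,0,0],
    [0,0,0.06,0.7,0.04,0,0],
    [0,0,0.09,1.05,0.06,0,0],
    [0,0,0.12,1.38,0.078,0,0],
    [0,0,0.12,1.38,0.078,0,0]
  ]
}}

```text
t: 8.88
eef_pos: [0.5723, -0.2728, 0.0638]
orientation: [0.734, 0.678, 0.028, 0.031]
contact_force: [8.3, -1.6, 5.2]
opening: 0.0038
grip_force: 79.9
```

```bash
python3 plan.py 573.3 -273.0 52.5 -4.5 0.5;python3 sh.py
```

```text
t 8.88 p [ 572.3 -272.8   63.8] yaw -4.5 pitch 4.7 F [ 8.3 -1.6  5.2] open 3.8 grip 79.9
[-0.01, 0.01, 1.13] [0.074, 0.002, 0.0] rows 0.6
top 1448 tilt x,y deg [4.21 0.01] s range [-143.3   -6.8] b [-23.1  51. ] z top at s=-60: 39.1
((-76.25926971435547, 13.171892166137695), (76.65125274658203, 142.05218505859375), 89.97645568847656)
scene 880 tilt x,y deg [ 4.75 -0.38] s range [-147.2   -4.3] b [-49.7  51.1] z top at s=-60: 39.8
((-74.99520111083984, -1.037109375), (114.55603790283203, 146.46551513671875), 85.76766204833984)
tcp s,b,z -6.7 0.1 63.79595590825679
```

>>> {"op": "jog_arm", "data": {
  "commands": [
    [0,0,0,0.3,0.02,0,0],
    [0,0,0.01,0.6,0.04,0,0],
    [0,0,0.01,0.8,0.055,0,0],
    [0,0,0.01,1.0,0.068,0,0],
    [0,0,0.01,1.0,0.068,0,0]
  ]
}}

```text
t: 9.4
eef_pos: [0.573, -0.2729, 0.0538]
orientation: [0.734, 0.679, 0.005, 0.006]
contact_force: [8.8, -1.7, 4.7]
opening: 0.0033
grip_force: 79.9
```

```bash
python3 plan.py 573.3 -273.0 50.5 -4.5 0;python3 sh.py
```

```text
t 9.4 p [ 573.  -272.9   53.8] yaw -4.5 pitch 0.9 F [ 8.8 -1.7  4.7] open 3.3 grip 79.9
[-0.0, 0.02, 0.33] [0.015, 0.002, -0.0] rows 0.1
top 888 tilt x,y deg [0.05 0.29] s range [-105.3   -6.5] b [-8.7 50.9] z top at s=-60: 33.0
((-57.72145080566406, 20.96571922302246), (60.708927154541016, 104.9788818359375), 89.94026184082031)
scene 863 tilt x,y deg [0.48 0.46] s range [-150.3   -6. ] b [-50.9  55.6] z top at s=-60: 33.1
((-78.51448059082031, -0.7772216796875), (148.10643005371094, 116.34138488769531), 0.7535945773124695)
tcp s,b,z -5.9 -0.0 53.842547944959904
```

>>> {"op": "jog_arm", "data": {
  "commands": [
    [0,0,0,0.15,0.007,0,0],
    [0,0,0,0.25,0.015,0,0],
    [0,0,0,0.25,0.015,0,0]
  ]
}}

```text
t: 9.75
eef_pos: [0.5729, -0.273, 0.0516]
orientation: [0.734, 0.679, -0.0, 0.001]
contact_force: [10.0, -1.0, 4.5]
opening: 0.0034
grip_force: 80.0
```

>>> {"op": "jog_arm", "data": {
  "commands": [
    [0,0,0,0.05,0,0,0],
    [0,0,0,0.1,0,0,0],
    [0,0,0,0.1,0,0,0]
  ]
}}

```text
t: 10.0
eef_pos: [0.5728, -0.2732, 0.0508]
orientation: [0.735, 0.679, -0.0, 0.001]
contact_force: [9.9, -0.1, 4.6]
opening: 0.0036
grip_force: 80.3
```

>>> {"op": "jog_arm", "data": {
  "commands": [
    [0,0,0,0.05,0,0,0],
    [0,0,0,0.1,0,0,0],
    [0,0,0,0.1,0,0,0]
  ]
}}

```text
t: 10.25
eef_pos: [0.5728, -0.2732, 0.05]
orientation: [0.735, 0.678, -0.0, 0.001]
contact_force: [9.2, -0.8, 5.6]
opening: 0.0032
grip_force: 80.4
```

>>> {"op": "jog_arm", "data": {
  "commands": [
    [0,0,0,0.05,0,0,0],
    [0,0,0,0.05,0,0,0]
  ]
}}

```text
t: 10.42
eef_pos: [0.5728, -0.2733, 0.0499]
orientation: [0.735, 0.678, 0.0, 0.001]
contact_force: [8.6, -0.9, 10.9]
opening: 0.0033
grip_force: 81.0
```

>>> {"op": "jog_arm", "data": {
  "commands": [
    [0,0,0.1,0,0,0,0],
    [0,0,0.2,0,0,0,0],
    [0,0,0.2,0,0,0,0]
  ]
}}

```text
t: 10.67
eef_pos: [0.5729, -0.2732, 0.0498]
orientation: [0.735, 0.678, -0.001, -0.0]
contact_force: [2.8, 0.5, 15.5]
opening: 0.0033
grip_force: 81.7
```

```bash
python3 plan.py; python3 sh.py
```

```text
t 10.67 p [ 572.9 -273.2   49.8] yaw -4.6 pitch -0.1 F [ 2.8  0.5 15.5] open 3.3 grip 81.7
top 755 tilt x,y deg [-0.86  0.14] s range [-98.5  -7.6] b [-6.5 50.7] z top at s=-60: 30.1
((-55.107322692871094, 22.163631439208984), (96.63189697265625, 58.23746871948242), 0.40591132640838623)
scene 842 tilt x,y deg [-0.84  0.47] s range [-150.2  -10. ] b [-50.2  54.1] z top at s=-60: 30.1
((-79.93768310546875, -1.5841484069824219), (115.72093963623047, 145.84158325195312), 88.92960357666016)
tcp s,b,z -6.0 -0.3 49.806437026740845
```

>>> {"op": "jog_arm", "data": {
  "commands": [
    [0,0,0,-0.1,0,0,0],
    [0.12,0,0,-0.1,0,0,0],
    [0.3,0,0,-0.1,0,0,0],
    [0.3,0,0,-0.1,0,0,0],
    [0.3,0,0,-0.1,0,0,0]
  ],
  "squeeze": 20
}}

```text
t: 11.18
eef_pos: [0.5703, -0.2724, 0.0488]
orientation: [0.735, 0.678, -0.002, -0.003]
contact_force: [-0.5, -0.3, -0.0]
opening: 0.0259
grip_force: 0.0
```

>>> {"op": "jog_arm", "data": {
  "commands": [
    [0.3,0,0,-3,0,0,0],
    [0.3,0,0,-7,0,0,0],
    [0.3,0,0,-11,0,0,0],
    [0.3,0,0,-13,0,0,0],
    [0.3,0,0,-13,0,0,0]
  ]
}}

```text
t: 11.6
eef_pos: [0.5734, -0.2739, 0.1838]
orientation: [0.735, 0.678, -0.0, 0.001]
contact_force: [0.2, -0.2, 0.2]
opening: 0.0254
grip_force: 0.0
```

>>> {"op": "jog_arm", "data": {
  "commands": [
    [0.6,4,-4,0,0,0,0],
    [0.6,8,-8,0,0,0,0],
    [0.6,10,-10,0,0,0,0],
    [0.6,10,-10,0,0,0,0],
    [0.6,10,-10,0,0,0,0]
  ]
}}

```text
t: 12.02
eef_pos: [0.4763, -0.1614, 0.1787]
orientation: [0.734, 0.679, -0.002, -0.004]
contact_force: [-1.1, -0.3, 0.2]
opening: 0.0512
grip_force: 0.0
```

```bash
python3 plan.py; python3 sh.py; python3 - <<'E'
from h import *
p,d,m=snap("wrist");q,_,_=snap("top")
c=np.zeros((420,800,3),np.uint8);c[:,:480]=p[:,40:520,::-1];c[:420,480:]=cv2.resize(q[165:285,330:421,::-1],(320,420),interpolation=cv2.INTER_CUBIC)
cv2.imwrite("pics/w2.png",c)
E
```

```text
t 12.02 p [ 476.3 -161.4  178.7] yaw -4.4 pitch -0.5 F [-1.1 -0.3  0.2] open 51.2 grip 0.0
top 413 tilt x,y deg [-0.15  0.3 ] s range [-43.   -2.2] b [-46.2  44.2] z top at s=-60: 30.4
((-11.129432678222656, -2.215930938720703), (101.24994659423828, 40.48641586303711), 72.97209167480469)
scene 880 tilt x,y deg [-0.61  0.51] s range [-144.8   -9.8] b [-50.9  54.8] z top at s=-60: 30.6
((-76.89990234375, 2.5068511962890625), (117.66999053955078, 137.257568359375), 84.49859619140625)
tcp s,b,z -111.1 103.6 178.74443702078216
```

View pics/w2.png

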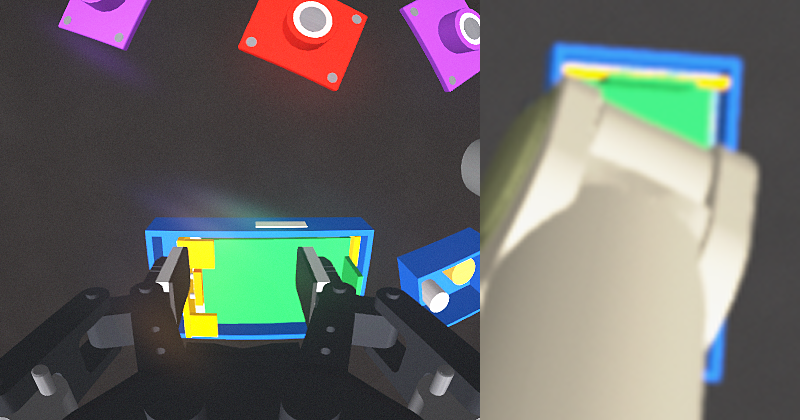

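The wrist view shows the sheet between the lugs (195,252)/(200,325) and the stop (355,250), tab at (350,275), inside the tray. Next, the cover.

```bash
python3 plan.py 550.3 -15 110 -26.5 0 550.3 -15 18 -26.5 0
```

```text
t 12.22 p [ 481.2 -165.8  179.4] yaw -4.6 pitch -0.2 F [ 1.4  0.6 -0.4] open 51.5 grip 0.0
[15.59, 5.7, 6.91] [-0.004, 0.001, 0.382] rows 4.3
[0.0, 0.0, 9.2] [0.0, 0.0, -0.0] rows 2.2
```

>>> {"op": "jog_arm", "data": {
  "commands": [
    [1,15.59,5.7,6.9,0,0,0.382],
    [1,15.59,5.7,6.9,0,0,0.382],
    [1,15.59,5.7,6.9,0,0,0.382],
    [1,15.59,5.7,6.9,0,0,0.382],
    [1,15.59,5.7,6.9,0,0,0.382]
  ]
}}

```text
t: 12.63
eef_pos: [0.5519, -0.0088, 0.1075]
orientation: [0.849, 0.528, -0.002, -0.002]
contact_force: [0.1, -0.8, -0.2]
opening: 0.0856
grip_force: 0.0
```

>>> {"op": "jog_arm", "data": {
  "commands": [
    [1,0,0,0,0,0,0],
    [1,0,0,0,0,0,0],
    [1,0,0,0,0,0,0]
  ]
}}

```text
t: 12.88
eef_pos: [0.5496, -0.0161, 0.1105]
orientation: [0.851, 0.526, -0.002, -0.001]
contact_force: [-0.6, 0.4, 0.7]
opening: 0.0854
grip_force: 0.0
```

```bash
python3 plan.py 550.3 -15 18 -26.5 0; cat > fin.py <<'E'
from m2 import *
for n in("top","scene"):
    p,d,m=snap(n);W=world(n,d,m);hsv=cv2.cvtColor(p,cv2.COLOR_RGB2HSV);H,S=hsv[...,0].astype(int),hsv[...,1]
    t=np.radians(-4.5);u=np.array([np.cos(t),np.sin(t)]);v=np.array([-u[1],u[0]]);S0=np.array([.5789,-.2734])
    def f(nm,k,zp):
        q=(plane(m,zp)[k]-S0);a,b=q@u*1000,q@v*1000;z=W[k][:,2]*1000
        rr=cv2.minAreaRect(np.c_[a,b].astype(np.float32))
        print(n,nm,k.sum(),"s",np.percentile(a,[.5,99.5]).round(1),"b",np.percentile(b,[.5,99.5]).round(1),"z",np.percentile(z,[10,50,90]).round(1),"ang",round(rr[2],1),"c",np.round(rr[0],1))
    g=(H>55)&(H<85)&(S>120)&(W[...,1]<-.15)&(W[...,1]>-.4)
    f("sheet",g&(W[...,2]<.045),.029)
    if (g&(W[...,2]>.06)).sum()>5:f("tab",g&(W[...,2]>.06),.074)
    r=((H<6)|(H>174))&(S>100)&(W[...,0]<.64)&(W[...,1]<.1)&(W[...,2]<.06)
    if W[...,1][r].mean()<-.15: f("cover",r,.041)
    cv2.imwrite(f"pics/{n}_fin.png",p[...,::-1])
E
python3 fin.py
```

```text
t 12.88 p [549.6 -16.1 110.5] yaw -26.6 pitch -0.2 F [-0.6  0.4  0.7] open 85.4 grip 0.0
[0.16, 0.05, 9.25] [-0.003, 0.002, -0.001] rows 2.2
top sheet 2283 s [-144.8   -2.1] b [-47.   50.2] z [27.2 30.5 34.1] ang 0.1 c [-73.8   1.7]
top tab 32 s [-3.9 -0.1] b [-24.4  31.6] z [61.9 73.  78.4] ang 0.2 c [-2.   3.6]
top cover 8 s [-27.9  75.1] b [-438.7 -392.2] z [54.6 56.5 58.7] ang 24.1 c [  23.6 -415.6]
scene sheet 869 s [-146.9  -10.9] b [-51.9  45.3] z [28.4 30.6 33. ] ang 88.9 c [-79.1  -3.1]
scene tab 62 s [-4.3  8.2] b [-27.7  39.3] z [63.2 71.6 75.9] ang 89.7 c [1.8 5.5]
```

>>> {"op": "jog_arm", "data": {
  "commands": [
    [1,0.1,0,4,0,0,0],
    [1,0.1,0,7.5,0,0,0],
    [1,0.1,0,9.2,0,0,0],
    [1,0.1,0,9.2,0,0,0],
    [1,0.1,0,9.2,0,0,0]
  ]
}}

```text
t: 13.4
eef_pos: [0.5494, -0.0147, 0.0185]
orientation: [0.851, 0.525, -0.002, -0.001]
contact_force: [0.2, -0.6, 0.3]
opening: 0.0855
grip_force: 0.0
```

>>> {"op": "jog_arm", "data": {
  "commands": [
    [0.3,0,0,0,0,0,0],
    [0.3,0,0,0,0,0,0],
    [0.3,0,0,0,0,0,0],
    [0.3,0,0,0,0,0,0],
    [0.3,0,0,0,0,0,0]
  ],
  "squeeze": 60
}}

```text
t: 13.82
eef_pos: [0.5511, -0.0134, 0.0202]
orientation: [0.85, 0.526, -0.0, -0.0]
contact_force: [0.0, -0.2, 12.6]
opening: 0.0444
grip_force: 59.7
```

```bash
python3 plan.py 549 -15 120 -26.5 0 508.7 -266.4 120 -4.5 0
```

```text
t 13.82 p [551.1 -13.4  20.2] yaw -26.5 pitch -0.0 F [ 0.  -0.2 12.6] open 44.4 grip 59.7
[-0.24, -0.12, -9.98] [-0.0, -0.0, 0.0] rows 2.4
[-12.15, 3.8, -0.0] [-0.0, -0.0, -0.192] rows 3.1
[-12.65, 1.41, -0.0] [-0.0, -0.0, -0.191] rows 3.1
```

>>> {"op": "jog_arm", "data": {
  "commands": [
    [0.3,0,0,-1,0,0,0],
    [0.3,0,0,-3,0,0,0],
    [0.3,0,0,-6.5,0,0,0],
    [0.3,0,0,-10,0,0,0],
    [0.3,0,0,-10,0,0,0]
  ]
}}

```text
t: 14.23
eef_pos: [0.5523, -0.0134, 0.1241]
orientation: [0.85, 0.526, 0.002, 0.0]
contact_force: [1.4, -0.7, -5.8]
opening: 0.0444
grip_force: 63.6
```

>>> {"op": "jog_arm", "data": {
  "commands": [
    [0.3,-2,0.6,0,0,0,-0.03],
    [0.3,-4.5,1.4,0,0,0,-0.07],
    [0.3,-7.5,2.3,0,0,0,-0.12],
    [0.3,-10,3.1,0,0,0,-0.16],
    [0.3,-12.15,3.8,0,0,0,-0.192]
  ]
}}

```text
t: 14.65
eef_pos: [0.5288, -0.1405, 0.1183]
orientation: [0.795, 0.606, -0.002, -0.002]
contact_force: [0.4, 0.1, -5.6]
opening: 0.0446
grip_force: 63.4
```

>>> {"op": "jog_arm", "data": {
  "commands": [
    [0.3,-3,0.3,0,0,0,-0.04],
    [0.3,-6,0.6,0,0,0,-0.08],
    [0.3,-9,1,0,0,0,-0.13],
    [0.3,-11.5,1.3,0,0,0,-0.17],
    [0.3,-12.65,1.41,0,0,0,-0.191]
  ]
}}

```text
t: 15.07
eef_pos: [0.5081, -0.2685, 0.1184]
orientation: [0.735, 0.678, -0.002, -0.001]
contact_force: [0.6, -0.6, -4.7]
opening: 0.044
grip_force: 63.3
```

>>> {"op": "jog_arm", "data": {
  "commands": [
    [0.3,0,0,0,0,0,0],
    [0.3,0,0,0,0,0,0],
    [0.3,0,0,0,0,0,0]
  ]
}}

```text
t: 15.32
eef_pos: [0.5096, -0.2633, 0.1182]
orientation: [0.734, 0.679, -0.001, -0.002]
contact_force: [-0.5, -0.1, -5.3]
opening: 0.0445
grip_force: 63.3
```

```bash
python3 plan.py 508.7 -266.4 65 -4.5 0;python3 - <<'E'
from m2 import *
tcp=np.array(readout.get_state()["eef_pos"])
t=np.radians(-4.5);u=np.array([np.cos(t),np.sin(t)]);v=np.array([-u[1],u[0]]);S0=np.array([.5789,-.2734])
print("tcp",((tcp[:2]-S0)@u*1000).round(1),((tcp[:2]-S0)@v*1000).round(1))
for n in("top","scene"):
    p,d,m=snap(n);W=world(n,d,m);hsv=cv2.cvtColor(p,cv2.COLOR_RGB2HSV);H,S=hsv[...,0].astype(int),hsv[...,1]
    k=((H<6)|(H>174))&(S>100)&(W[...,0]<.64)&(W[...,1]<-.15)&(W[...,1]>-.36)
    k&=np.abs(W[...,2]-np.median(W[k][:,2]))<.01
    q=W[k];a=(q[:,:2]-S0)@u*1000;b=(q[:,:2]-S0)@v*1000;A=np.c_[a,b,np.ones(len(a))]
    c=np.linalg.lstsq(A,q[:,2]*1000,rcond=None)[0]
    rr=cv2.minAreaRect(np.c_[a,b].astype(np.float32));print(n,len(a),"z",np.median(q[:,2]).round(4),"tilt",np.degrees(np.arctan(c[:2])).round(2),rr,"s",np.percentile(a,[.5,99.5]).round(1),"b",np.percentile(b,[.5,99.5]).round(1))
p,d,m=snap("wrist");cv2.imwrite("pics/w3.png",p[...,::-1])
E
```

```text
t 15.32 p [ 509.6 -263.3  118.2] yaw -4.5 pitch -0.3 F [-0.5 -0.1 -5.3] open 44.5 grip 63.3
[-0.32, -0.04, 5.32] [-0.005, -0.001, -0.0] rows 1.3
tcp -69.8 4.6
top 606 z 0.1102 tilt [-0.32 -0.73] ((-69.70771026611328, 23.735612869262695), (44.804161071777344, 98.83984375), 89.91908264160156) s [-118.8  -21.1] b [ 2.3 45.9]
scene 520 z 0.1103 tilt [-0.57 -0.45] ((-69.6593246459961, 3.933074951171875), (90.21211242675781, 106.02400970458984), 86.8847885131836) s [-120.4  -17.8] b [-42.1  47.4]
```

View pics/w3.png

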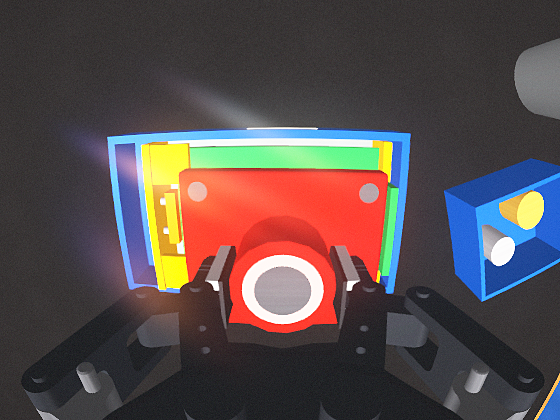

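The wrist view shows the cover held squarely (window at 283,290) over the sheet, between the lugs (170,215) and the tab (390,230).

>>> {"op": "jog_arm", "data": {
  "commands": [
    [0.3,-0.15,0,1.5,0,0,0],
    [0.3,-0.3,0,3,0,0,0],
    [0.3,-0.3,0,4.5,0,0,0],
    [0.3,-0.3,0,5.8,0,0,0],
    [0.3,-0.3,0,5.8,0,0,0]
  ]
}}

```text
t: 15.88
eef_pos: [0.5087, -0.266, 0.0583]
orientation: [0.734, 0.679, -0.002, -0.003]
contact_force: [0.6, 1.2, -6.2]
opening: 0.044
grip_force: 63.0
```

>>> {"op": "jog_arm", "data": {
  "commands": [
    [0.3,0,0,0.2,0,0,0],
    [0.3,0,0,0.4,0,0,0],
    [0.3,0,0,0.5,0,0,0],
    [0.3,0,0,0.5,0,0,0]
  ]
}}

```text
t: 16.22
eef_pos: [0.5098, -0.2675, 0.056]
orientation: [0.734, 0.679, -0.001, -0.001]
contact_force: [-0.5, -0.2, -5.6]
opening: 0.044
grip_force: 63.0
```

```bash
python3 plan.py 508.7 -266.4 50 -4.5 0
```

```text
t 16.22 p [ 509.8 -267.5   56. ] yaw -4.5 pitch -0.2 F [-0.5 -0.2 -5.6] open 44.0 grip 63.0
[0.1, -0.11, 0.6] [-0.003, 0.0, -0.0] rows 0.1
```

>>> {"op": "jog_arm", "data": {
  "commands": [
    [0.3,0,0,0.15,0,0,0],
    [0.3,0,0,0.3,0,0,0],
    [0.3,0,0,0.4,0,0,0],
    [0.3,0,0,0.4,0,0,0]
  ]
}}

```text
t: 16.55
eef_pos: [0.5093, -0.2675, 0.0514]
orientation: [0.734, 0.679, -0.001, -0.002]
contact_force: [1.1, 0.5, -5.9]
opening: 0.0441
grip_force: 63.0
```

>>> {"op": "jog_arm", "data": {
  "commands": [
    [0.3,0,0,0.1,0,0,0],
    [0.3,0,0,0.1,0,0,0]
  ]
}}

```text
t: 16.72
eef_pos: [0.5095, -0.2676, 0.0505]
orientation: [0.734, 0.679, -0.001, -0.001]
contact_force: [0.3, 1.4, -5.3]
opening: 0.0441
grip_force: 63.5
```

>>> {"op": "jog_arm", "data": {
  "commands": [
    [0.3,0,0,0.1,0,0,0],
    [0.3,0,0,0.1,0,0,0]
  ]
}}

```text
t: 16.88
eef_pos: [0.5095, -0.2676, 0.0496]
orientation: [0.734, 0.679, -0.001, -0.001]
contact_force: [-0.2, 0.9, -3.6]
opening: 0.0441
grip_force: 63.8
```

>>> {"op": "jog_arm", "data": {
  "commands": [
    [0.3,0,0,0.05,0,0,0],
    [0.3,0,0,0.05,0,0,0],
    [0.3,0,0,0.05,0,0,0]
  ]
}}

```text
t: 17.13
eef_pos: [0.5095, -0.2677, 0.0494]
orientation: [0.735, 0.679, -0.001, -0.001]
contact_force: [-2.5, 1.8, 4.5]
opening: 0.0443
grip_force: 64.3
```

>>> {"op": "jog_arm", "data": {
  "commands": [
    [0.3,0,0,0.04,0,0,0],
    [0.3,0,0,0.04,0,0,0],
    [0.3,0,0,0.04,0,0,0]
  ]
}}

```text
t: 17.38
eef_pos: [0.5095, -0.2677, 0.0494]
orientation: [0.735, 0.679, -0.001, -0.001]
contact_force: [-2.4, 2.6, 10.2]
opening: 0.0441
grip_force: 65.2
```

>>> {"op": "jog_arm", "data": {
  "commands": [
    [0.3,0,0,-0.04,0,0,0],
    [0.3,0,0,-0.04,0,0,0]
  ],
  "squeeze": 20
}}

```text
t: 17.55
eef_pos: [0.5095, -0.2677, 0.0494]
orientation: [0.735, 0.679, -0.001, -0.001]
contact_force: [-2.4, 0.2, 6.7]
opening: 0.0442
grip_force: 64.4
```

>>> {"op": "jog_arm", "data": {
  "commands": [
    [0.58,0,0,0,0,0,0],
    [0.65,0,0,0,0,0,0],
    [0.75,0,0,0,0,0,0],
    [0.75,0,0,0,0,0,0]
  ]
}}

```text
t: 17.88
eef_pos: [0.5095, -0.2677, 0.0489]
orientation: [0.734, 0.679, -0.001, -0.001]
contact_force: [0.1, -0.8, -0.1]
opening: 0.0637
grip_force: 0.0
```

>>> {"op": "jog_arm", "data": {
  "commands": [
    [0.75,0,0,-2,0,0,0],
    [0.75,0,0,-5,0,0,0],
    [0.75,0,0,-9,0,0,0],
    [0.75,0,0,-13,0,0,0],
    [0.75,0,0,-15,0,0,0]
  ]
}}

```text
t: 18.3
eef_pos: [0.511, -0.2685, 0.2031]
orientation: [0.735, 0.678, -0.0, 0.001]
contact_force: [-0.6, -0.1, 0.2]
opening: 0.0636
grip_force: 0.0
```

>>> {"op": "jog_arm", "data": {
  "commands": [
    [0.75,4,0,0,0,0,0],
    [0.75,8,0,0,0,0,0],
    [0.75,12,0,0,0,0,0],
    [0.75,16,0,0,0,0,0],
    [0.75,19,0,0,0,0,0]
  ]
}}

```text
t: 18.72
eef_pos: [0.5249, -0.0749, 0.199]
orientation: [0.734, 0.679, -0.001, -0.002]
contact_force: [0.3, -0.0, 0.3]
opening: 0.0641
grip_force: 0.0
```

>>> {"op": "jog_arm", "data": {
  "commands": [
    [0.75,4,0,0,0,0,0],
    [0.75,8,0,0,0,0,0],
    [0.75,8,0,0,0,0,0],
    [0.75,8,0,0,0,0,0]
  ]
}}

```text
t: 19.05
eef_pos: [0.5314, 0.0044, 0.1988]
orientation: [0.733, 0.681, -0.001, -0.002]
contact_force: [0.7, -1.2, 0.6]
opening: 0.0638
grip_force: 0.0
```

```bash
python3 plan.py; python3 fin.py; python3 -c "
import cv2,numpy as np
a=cv2.imread('pics/top_fin.png');b=cv2.imread('pics/scene_fin.png')
c=np.zeros((500,800,3),np.uint8);c[:,:380]=cv2.resize(a[165:285,330:421],(380,500),interpolation=2);c[:300,400:]=cv2.resize(b[110:230,120:280],(400,300),interpolation=2);cv2.imwrite('pics/final.png',c)"
```

```text
t 19.05 p [531.4   4.4 198.8] yaw -4.2 pitch -0.2 F [ 0.7 -1.2  0.6] open 63.8 grip 0.0
top sheet 584 s [-145.    -1.3] b [-45.3  50.6] z [26.2 29.5 33.3] ang 0.3 c [-73.2   2.7]
top tab 25 s [-4.3 -1.8] b [-24.5  31.7] z [62.6 73.3 76.7] ang 0.2 c [-3.   3.6]
top cover 1060 s [-118.3    3.8] b [-402.2   40.8] z [38.5 42.  45.5] ang 11.0 c [ -28.7 -192.6]
scene sheet 134 s [-146.4   -9.5] b [-51.   45.7] z [27.8 29.8 32.3] ang 88.8 c [-78.3  -2.4]
scene tab 48 s [-3.7  8. ] b [-28.   42.5] z [62.  68.5 75.4] ang 85.8 c [3.3 7.1]
scene cover 502 s [-117.5  -18.1] b [-43.3  46.3] z [39.  41.8 47.1] ang 88.0 c [-68.5   1.7]
```

View pics/final.png

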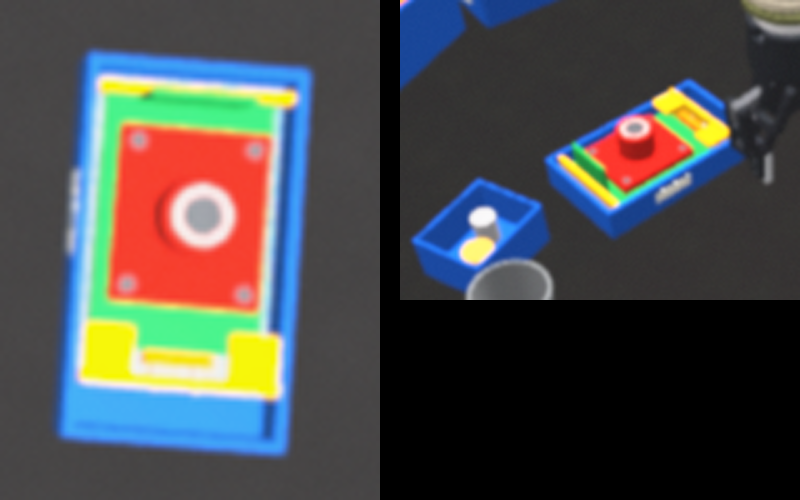

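The cover lies flat, window up at (203,215), between the lugs and the tab, about 4 mm off the sheet's centre line. The sheet is home against the stop, so I'm handing in.

```bash
python3 -c "
from bench import sign_off
print(sign_off())"
```

```text
the job is handed in; nothing more can be done
None
```

The job is handed in; no verdict came back. The sheet is flat under the lugs and held against the end stop by the keeper, and the cover rests window up on it, about 4 mm off the sheet's centre line and within the 12 mm limit.

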